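Load and wind the clockwork bottle mixer

TASK

Lay the amber medicine bottle flat in the blue cradle of the clockwork mixer without dropping it and let go of it. Then wind the mixer's key clockwise, in as many partial turns as you need, until it is fully wound, and last of all push the orange lever right over to start the mixer. Leave the white bottle, the jar and the carton where they are.

Things in the scene. Friction and masses are not known exactly. Their poses are not given: they have to be found in the camera images.
- mixer: Clockwork bottle mixer fixed to the counter: a low grey housing 150 mm (x) by 340 mm (y), flat top 55 mm above the counter. Origin at the centre of its underside. On top, in its own frame: the key's axis at y = +112 mm, the blue cradle centred at y = -18 mm, the lever at y = -132 mm, all at x = 0.
- cradle (a point): Centre of the blue cradle's floor, 65 mm above the counter (10 mm above the housing's top); axes as the mixer's. The cradle is two saddles at x = +36 and -36 mm, each 14 mm thick, with side posts 7 mm thick that leave 58 mm between them in y and rise 22 mm above the cradle floor. A bottle lies in it along x, cap either way; between the saddles there are 58 mm free for the fingers.
- amber_center (a point): The flat-sided amber medicine bottle with white label and black cap, lying flat. Centre of its body, 18 mm above its underside. Body 100 mm (own x) by 50 mm (own y) by 36 mm high; the neck and the 30 mm wide cap add 30 mm at the +x end. 220 g or so.
- key_grip (a point): Middle of the key's flat grip, on its vertical turning axis, 91 mm above the counter, 36 mm above the housing's top. The grip is a flat upright bar 54 mm long (own x), 10 mm thick (own y), 32 mm high; one lobe (own -x) is red, the other steel.
- key (a joint): Winding angle of the key, rad, growing clockwise seen from above. At 0 (unwound) the red lobe points to the mixer's -x, at the wide black tick; 5.2 is the stop, fully wound, red lobe at the green mark. The spring makes it a little stiffer as it winds (0.10 to 0.17 N m); it stays where it is left, but turning it back unwinds it. It starts between 0 and 0.5.
- start (a joint): Start lever, rad: 0 = leaning to the mixer's -x (off), 1.0 = fully over to the mixer's +x (running). It has light friction and stays where left. It starts between 0 and 0.15.
- start_tip (a point): Centre of the 26 mm orange ball at the tip of the start lever, 65 mm from its pivot (pivot axis along the mixer's y, 77 mm above the counter). The lever leans 0.5 rad to the mixer's -x of upright at 0 and 0.5 rad to +x at 1.0; about 1 to 2 N pushes it.
- white_center (a point): A bystander: bottle of the same shape as the amber one, lying flat, white with a green label and blue cap. Centre of its body.
- jar_center (a point): A bystander: standing white jar with red lid, 68 mm wide, 100 mm high. Its centre.
- carton_center (a point): A bystander: cardboard carton 70 by 140 by 60 mm. Its centre.
There are look-alikes about, which are no part of the job. Leave any red look-alike of the part that bears amber_center alone.

How it is judged (in metres and radians):
On the way, in this order (a step that is already met when the one before it is completed fails the run):
1. the amber bottle lies in the cradle and is let go (horizontal distance between amber_center and cradle below 0.018 m and z of amber_center in the frame of cradle below 0.024 m and angle between the x axis of amber_center and the x axis of cradle, either way round below 0.15 rad and contact force between the fingers and amber below 0.1 N), for 0.2 s.
2. the key is fully wound (value of joint key above 5 rad), for 0.1 s.
3. the start lever is pushed over (value of joint start above 0.85 rad), for 0.1 s.
At the end, for the whole second after the job is handed in: The amber bottle lies flat along the cradle (its centre within 18 mm of the cradle's centre and less than 24 mm above its floor, in line within 0.15 rad), the key is wound to at least 5.0 of 5.2 rad and the start lever stands at 0.85 or more (horizontal distance between amber_center and cradle below 0.018 m and z of amber_center in the frame of cradle below 0.024 m and angle between the x axis of amber_center and the x axis of cradle, either way round below 0.15 rad and value of joint key above 5 rad and value of joint start above 0.85 rad); the robot touches nothing.
It fails at once if the amber bottle is dropped (falls freely faster than 0.5 m/s) (contact force between the fingers and amber below 0.1 N and linear speed of amber above 0.5 m/s).
It fails at once if the white bottle is moved by more than 25 mm (distance of white_center from where it was at the start of the episode above 0.025 m).
It fails at once if the jar is moved by more than 25 mm (distance of jar_center from where it was at the start of the episode above 0.025 m).
It fails at once if the carton is moved by more than 25 mm (distance of carton_center from where it was at the start of the episode above 0.025 m).
It also fails if it takes over 72 s, if anything falls off the work surface, if the arm or the gripper's body presses on something with over 40 N, if the wrist force passes 120 N, or if a joint passes its speed limit or range.

ROBOT

A 6-joint arm with a two-finger parallel gripper is mounted at the origin on the work surface. World frame = base frame: x ahead of the robot, y to its left, z up, the work surface at z = 0. Lengths are in mm, angles in degrees, forces in N, time in s.
With the tool pointing down it reaches from about 300 to 850 mm from the base axis. Payload 4.2 kg.
Tool frame: the origin (TCP) lies midway between the tips of the shut fingers; the grasp point (between the pads) lies 19 mm behind it; z points along the fingers, x is the direction in which the jaws open and shut, and the axes are right-handed (so a half turn about z gives the same grasp; the last joint's range is limited). The gripper opens to 91 mm and grips with 3 to 60 N. Pads are 32 mm wide; open, the fingers measure 118 mm over their backs; the gripper's body (76 mm by 178 mm) begins 60 mm behind the grasp point.
Start: joints at [73.797, 18.312, 89.639, -0, 72.044, -1.146], TCP at [149.378, 555.274, 213.976] pointing down, gripper open.
Joint ranges: [-177.97, 177.97], [-48.28, 115.42], [12.27, 149.76], [-77.06, 257.06], [2.81, 150.46], [-146.56, 146.56]. Speed limits (degrees/s): [147.25, 147.25, 180, 180, 180, 180].

INTERFACE

Orientations are given as [roll, pitch, yaw] about the fixed x, y, z axes, in that order (R = Rz(yaw) Ry(pitch) Rx(roll)).
In Python, from workcell import env gives the robot as it stands. The module is installed in compiled form; this text tells all that it offers.
- The arm moves only by the tool drive_tool, never from a script. Its argument "series" is a list of rows, each a list of 3 entries, a list of its own where there are three numbers: the closure, from 0 (fully open) to 1 (shut), then the shift along the tool's x, y, z in mm, then the turn, a rotation vector about the tool's x, y, z in rad. In form: [[gripper, [dx, dy, dz], [rx, ry, rz]], ...]. A call has exactly 5 rows; each row is the pose to reach, as a shift and turn from the pose commanded when the call began, along the tool's axes at that moment; what a row does not reach only later rows make up. A row lasts 1/10 s, in which the tool goes at most 50 mm and 8.59 degrees, less where a joint would pass 70% of its speed; a pose out of reach is approached as far as the arm can. A call with a gripper value outside its range is refused whole. The fingers move at their own pace and stop on an object; "squeeze" is the grip in N (left out, the last holds). Time passes only in rows, so rows that repeat a pose let the fingers close, or fill a call up. It gives the time, the measured TCP pose, the force and the opening at its end, in the units of the state.
- env.state(): the state, without advancing time (a new reading comes with each control period).
- env.grab_frame(name): name is "scene" or "top"; returns a dict with "image" (400x640x3 uint8, red, green, blue), "K" (3x3 intrinsics, pixels), "origin" and "orientation" of the camera in the world. Camera axes: x right, y down, z forward; pixel columns grow to the right and rows downward; lengths in mm; the calibration is good to about 2 mm. A picture is of the moment at which its call begins. There is no depth.
- env.job_done(): hands the job in, once; it reports no verdict.
The state is a dict: "time_s": time; "qpos": joint angles; "qvel": joint speeds; "effort": joint torques, N m; "ee_pos": TCP position; "ee_rot": TCP orientation; "force": force on the tool from outside, world axes, zero at the start; "torque": the same for the moment, N m; "gripper_width": finger opening in mm.
Only numpy, scipy, OpenCV 4.12 (cv2) and the standard library are available. Lean on these libraries where they do the work, as an engineer would, in place of code of your own. Each camera call takes 0.05 s, during which the arm holds its last target.

## Working session

There is one attempt and no reset: what is moved stays moved. The work goes in short steps, Python scripts to look and compute and a tool call to move; the robot and the scene stay as the last step left them, time stands still between calls to the robot, and variables do not carry over. Pictures are saved under pics/ and viewed, and the job is handed in when it is done.

Besides the shell and the picture viewer there is one more tool, called after "Emit:" by a JSON object that holds its "name" and its "arguments", one argument or row to a line. drive_tool: Moves the arm, as the interface text tells. Its arguments: {"type":"object","properties":{"series":{"type":"array","items":{"type":"array"}},"squeeze":{"type":"number"}},"required":["series"]}

```bash
mkdir -p pics; cat > h.py <<'E'
import numpy as np, cv2, pickle
from workcell import env
def grab(n,fn):
    f=env.grab_frame(n); pickle.dump(f,open('%s.pkl'%fn,'wb')); cv2.imwrite('pics/%s.png'%fn,f['image'][:,:,::-1]); return f
def load(fn): return pickle.load(open('%s.pkl'%fn,'rb'))
def rot(f):
    o=np.array(f['orientation'],float)
    if o.shape==(3,3): return o
    from scipy.spatial.transform import Rotation as R
    return R.from_euler('xyz',o,degrees=True).as_matrix()
def onz(f,u,v,z):
    d=rot(f)@np.linalg.solve(np.array(f['K']),np.array([u,v,1.]))
    o=np.array(f['origin'],float); return o+d*(z-o[2])/d[2]
def proj(f,p):
    c=rot(f).T@(np.array(p,float)-np.array(f['origin'])); q=np.array(f['K'])@c; return q[:2]/q[2]
E
python3 - <<'E'
from h import *
for n in('top','scene'):
    f=grab(n,n+'0'); print(n,f['K'],f['origin'],f['orientation'])
print(env.state())
E
```

```text
top [[449.0525782    0.         317.93023076]
 [  0.         449.0525782  202.57754485]
 [  0.           0.           1.        ]] [ 391.56281746  -60.41549808 1379.07280313] [-172.39132341    0.30816691  -88.85622692]
scene [[474.97330184   0.         320.10442983]
 [  0.         474.97330184 194.14907453]
 [  0.           0.           1.        ]] [1254.89714649  113.2505942  1084.70127193] [-144.66310794   -0.65631884  104.11818888]
{'time_s': 0.1, 'qpos': array([ 7.37985425e+01,  1.83479121e+01,  8.96996107e+01, -7.67883791e-04,
        7.20429525e+01, -1.14511076e+00]), 'qvel': array([-0.01282392, -0.02199756, -0.07572616,  0.09428125,  0.03399194,
        0.04941954]), 'effort': array([ 1.83428128e-03, -4.13333166e+01, -2.32507968e+01,  7.27925403e-02,
        4.22617758e-02, -3.91954927e-05]), 'ee_pos': array([149.23763908, 554.83155947, 213.20368895]), 'ee_rot': array([-1.79998922e+02,  9.04717872e-02,  7.49438914e+01]), 'force': array([-0.0726501 , -0.03126152,  0.55416663]), 'torque': array([ 0.00424938,  0.0714993 , -0.00573861]), 'gripper_width': 91.23058502402105}
```

View pics/top0.png

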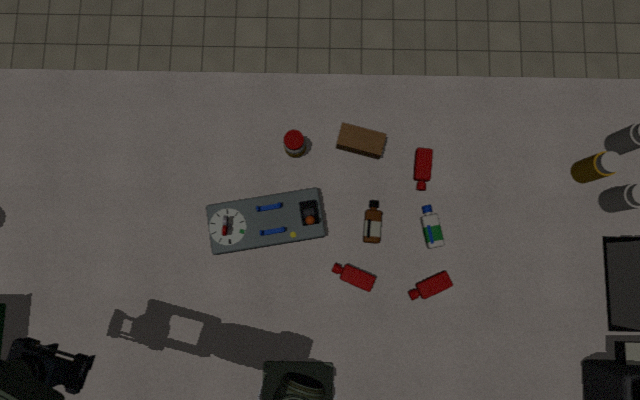

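View pics/scene0.png

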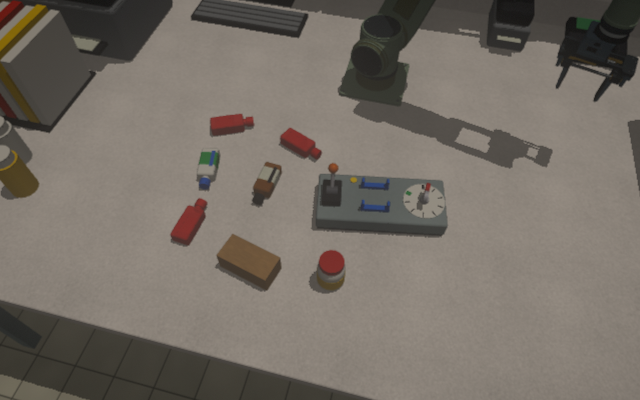

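The top view shows one candidate amber bottle, at (373,221), with a black cap pointing up in the image. The others are three or more red look-alikes at (423,168), (355,277) and (430,285), the white bottle at (432,227), and a yellow cylinder at (595,167), which has the wrong shape. Next I'll confirm this in an enlarged crop.

```bash
python3 - <<'E'
from h import *
a=cv2.imread('pics/top0.png')
cv2.imwrite('pics/c1.png',cv2.resize(a[180:300,195:335],None,fx=5,fy=5,interpolation=cv2.INTER_CUBIC))
cv2.imwrite('pics/c2.png',cv2.resize(a[130:310,325:465],None,fx=3.3,fy=3.3,interpolation=cv2.INTER_CUBIC))
b=cv2.imread('pics/scene0.png')
cv2.imwrite('pics/c3.png',cv2.resize(b[140:245,300:460],None,fx=5,fy=5,interpolation=cv2.INTER_CUBIC))
E
```

```text
(no output)
```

View pics/c1.png

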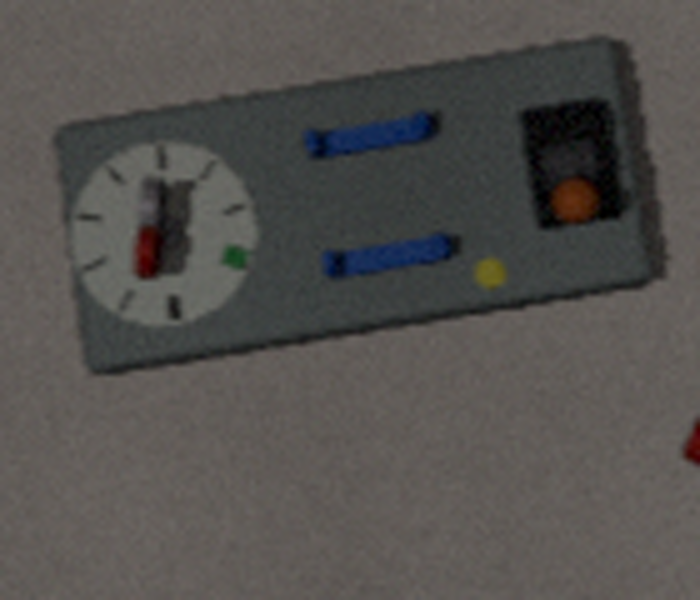

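View pics/c2.png

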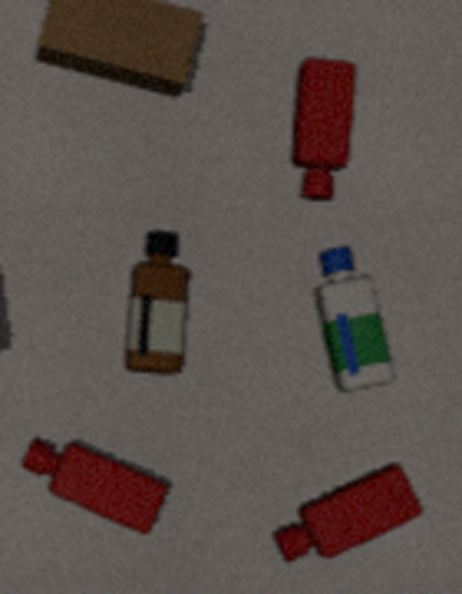

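View pics/c3.png

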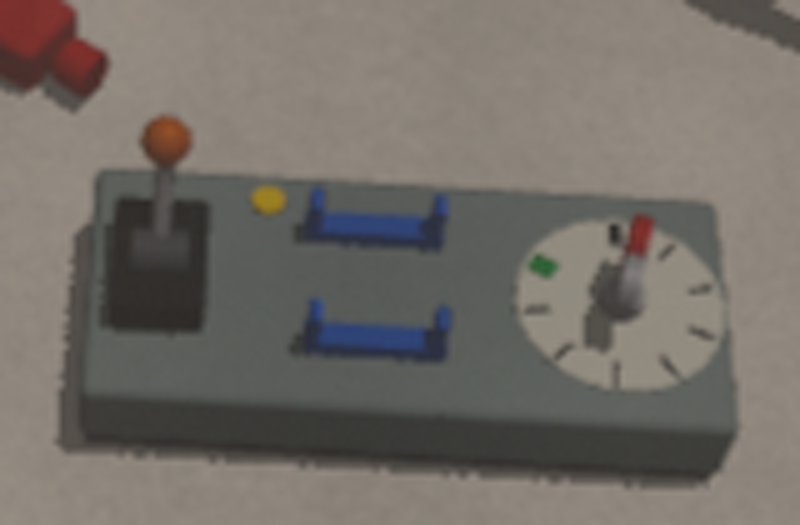

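The crop confirms it: (373,221) is the amber bottle, with a brown body, white label and black cap. The key's red lobe points near the black tick, and the lever is off, leaning towards the robot. Next: measure.

```bash
cat > meas.py <<'E'
from h import *
def blobs(m,amin=15):
    n,l,s,c=cv2.connectedComponentsWithStats(m.astype(np.uint8)*255); return [(s[i],c[i],l==i) for i in range(1,n) if s[i][4]>=amin]
def hsv(f): return cv2.cvtColor(f['image'],cv2.COLOR_RGB2HSV)
E
python3 - <<'E'
from meas import *
R={'top':(195,180,335,260),'scene':(300,140,460,245)}
for n in('top','scene'):
    f=load(n+'0'); h=hsv(f).astype(int); H,S,V=h[...,0],h[...,1],h[...,2]
    x0,y0,x1,y1=R[n]; roi=np.zeros(H.shape,bool); roi[y0:y1,x0:x1]=1
    print(n)
    for nm,m,z in(('blue',(H>105)&(H<130)&(S>120),70),('orange',(H>=5)&(H<16)&(S>140)&(V>80),134),('red',((H<5)|(H>172))&(S>130),91),('dial',(S<60)&(V>110),56),('green',(H>50)&(H<85)&(S>100),56),('yellow',(H>20)&(H<35)&(S>130),56)):
        for s,c,l in blobs(m&roi,8): print(nm,s,c.round(1),onz(f,*c,z).round(1))
    # sat of housing
f=load('top0');h=hsv(f).astype(int);H,S,V=h[...,0],h[...,1],h[...,2]
print(h[221,373],h[200,368],h[245,270],h[230,212],h[232,228],h[205,373],h[150,500])
E
```

```text
top
blue [256 202  26   9 127] [268.8 206.7] [551.1  94.3  70. ]
blue [260 227  25   8 123] [272.2 230.8] [480.5  81.9  70. ]
orange [307 218   5   5  20] [308.9 220. ] [508.5 -26.2 134. ]
red [222 225   6  10  38] [224.4 229.7] [479.6 217.   91. ]
green [240 230   4   3  12] [241.5 231. ] [479.2 174.   56. ]
yellow [290 232   6   6  25] [292.7 234.1] [473.   22.6  56. ]
scene
blue [364 183  21   5  80] [373.8 184.7] [488.4  79.6  70. ]
blue [362 200   2   4   8] [362.5 201.5] [549.3  61.2  70. ]
blue [364 205  21   5  88] [374. 207.] [558.6  93.2  70. ]
orange [329 164   9   7  47] [333.  166.9] [507.4 -29.6 134. ]
red [300 140  21  16 186] [308.5 146.5] [ 420.4 -117.8   91. ]
red [426 183   4   7  22] [427.5 186.2] [473.7 216.9  91. ]
dial [ 300  140  160  105 9606] [385.8 184.7] [469.6 110.8  56. ]
dial [455 140   5   4  14] [457.4 141. ] [261.5 285.5  56. ]
green [407 191   4   4   9] [408.2 192.6] [480.4 173.1  56. ]
yellow [350 177   7   6  26] [353.1 179.4] [474.4  21.5  56. ]
[19 34 82] [21 27 94] [120   7  35] [ 23  10 101] [18 28 46] [60 85 12] [11 21 98]
```

```bash
python3 - <<'E'
from meas import *
f=load('top0');im=f['image'].astype(int);h=hsv(f).astype(int)
# dial: warm bright relative to housing
sub=im[195:260,200:255]; g=im.sum(2)
m=(im[...,0]>im[...,2]+4)&(g>230); roi=np.zeros(m.shape,bool); roi[206:246,206:247]=1
b=max(blobs(m&roi),key=lambda t:t[0][4]); cs,_=cv2.findContours(b[2].astype(np.uint8),0,2)
hull=cv2.convexHull(max(cs,key=len)); e=cv2.fitEllipse(hull); print('dial',b[0],e,onz(f,*e[0],56))
# amber
for y in (206,213,221,232,240): print(y,[tuple(im[y,x]) for x in range(360,388,3)])
# housing top edges
m=(im[...,2]>=im[...,0]) & (g<260)
roi[:]=0; roi[170:275,195:340]=1
b=max(blobs(m&roi),key=lambda t:t[0][4]);print(b[0],b[1]); cs,_=cv2.findContours(b[2].astype(np.uint8),0,2)
r=cv2.minAreaRect(max(cs,key=len));print(r); bp=cv2.boxPoints(r); print(np.array([onz(f,*p,55) for p in bp]).round(0))
E
```

```text
dial [206 216   9  30  86] ((211.92884826660156, 209.9960479736328), (10.39633560180664, 73.65946197509766), 7.358392238616943) [539.8467931  264.53606672  56.        ]
206 [(np.int64(93), np.int64(91), np.int64(84)), (np.int64(99), np.int64(92), np.int64(89)), (np.int64(96), np.int64(94), np.int64(89)), (np.int64(30), np.int64(33), np.int64(31)), (np.int64(22), np.int64(16), np.int64(17)), (np.int64(6), np.int64(4), np.int64(9)), (np.int64(31), np.int64(30), np.int64(30)), (np.int64(93), np.int64(88), np.int64(85)), (np.int64(93), np.int64(90), np.int64(88)), (np.int64(91), np.int64(88), np.int64(85))]
213 [(np.int64(97), np.int64(92), np.int64(88)), (np.int64(97), np.int64(95), np.int64(92)), (np.int64(48), np.int64(29), np.int64(12)), (np.int64(51), np.int64(27), np.int64(8)), (np.int64(52), np.int64(29), np.int64(14)), (np.int64(55), np.int64(30), np.int64(17)), (np.int64(54), np.int64(33), np.int64(14)), (np.int64(27), np.int64(12), np.int64(0)), (np.int64(94), np.int64(88), np.int64(84)), (np.int64(92), np.int64(85), np.int64(82))]
221 [(np.int64(97), np.int64(90), np.int64(88)
[... 816 characters left out ...]
p.int64(89), np.int64(85))]
240 [(np.int64(97), np.int64(92), np.int64(89)), (np.int64(46), np.int64(37), np.int64(30)), (np.int64(56), np.int64(37), np.int64(13)), (np.int64(57), np.int64(34), np.int64(11)), (np.int64(53), np.int64(30), np.int64(2)), (np.int64(58), np.int64(38), np.int64(16)), (np.int64(46), np.int64(27), np.int64(10)), (np.int64(82), np.int64(77), np.int64(76)), (np.int64(97), np.int64(92), np.int64(88)), (np.int64(96), np.int64(91), np.int64(86))]
[ 206  188  120   67 4228] [272.24195837 219.56788079]
((265.3311462402344, 220.7530517578125), (50.25375747680664, 115.25242614746094), 80.83765411376953)
[[554. 288.  55.]
 [616. -50.  55.]
 [468. -76.  55.]
 [408. 257.  55.]]
```

```bash
python3 - <<'E'
from meas import *
f=load('top0'); print('dial crop pt',onz(f,228,226.8,56), 'key pred px',proj(f,[493.2,216.1,56]))
for n,roi in(('top',(355,195,392,248)),('scene',(248,158,288,206))):
    f=load(n+'0');im=f['image'].astype(int)
    x0,y0,x1,y1=roi; M=np.zeros(im.shape[:2],bool); M[y0:y1,x0:x1]=1
    br=(im[...,0]>im[...,2]*1.7+8)&M&(im[...,0]>25)
    bl=(im.max(2)<38)&M&~br
    ys,xs=np.nonzero(br); r=cv2.minAreaRect(np.c_[xs,ys].astype(np.float32)); bp=cv2.boxPoints(r); print(n,r,br.sum())
    P=np.array([onz(f,*p,28) for p in bp]);print(P.round(1).tolist(),P.mean(0).round(1)); print(np.linalg.norm(P[0]-P[1]),np.linalg.norm(P[1]-P[2]))
    d=P[1]-P[0] if np.linalg.norm(P[1]-P[0])>np.linalg.norm(P[2]-P[1]) else P[2]-P[1]
    print('ang',np.degrees(np.arctan2(d[1],d[0])))
    for s,c,l in blobs(bl,10): print('black',s,c,onz(f,*c,18).round(1))
E
```

```text
dial crop pt [490.82815094 214.43981819  56.        ] key pred px [227.47652074 225.98793649]
top ((372.23822021484375, 224.40292358398438), (15.876175880432129, 35.12699890136719), 4.39870548248291) 258
[[457.3, -187.0, 28.0], [563.3, -194.4, 28.0], [560.5, -242.4, 28.0], [454.6, -234.4, 28.0]] [ 508.9 -214.5   28. ]
106.28737154655816 48.010320524304355
ang -4.019476301686085
black [369 200  10   8  65] [373.70769231 203.46153846] [ 573.8 -219.9   18. ]
black [367 219   4  19  43] [368.34883721 228.34883721] [ 497.3 -203.9   18. ]
scene ((266.9000244140625, 176.20001220703125), (14.310833930969238, 29.06888198852539), 26.56505012512207) 169
[[544.5, -240.8, 28.0], [447.2, -234.5, 28.0], [460.4, -192.2, 28.0], [556.3, -200.1, 28.0]] [ 502.1 -216.9   28. ]
97.48497450866152 44.345912928724495
ang 176.32470581146063
```

Measured so far:
- **Mixer:** centre about (512,105), yaw 10°. The saddles and the housing rectangle agree within 1–2 mm.
- **Cradle:** (515.8,88).
- **Key:** (492.5,215.5), at about 0.24 rad.
- **Amber bottle:** (505.5,-215), yaw -4°, cap towards +x.

Next: a helper that works out the moves.

```bash
cat > mv.py <<'E'
import sys
from h import *
from scipy.spatial.transform import Rotation as R
s=env.state()
p=s['ee_pos']; r=R.from_euler('xyz',s['ee_rot'],degrees=True)
print('t',round(s['time_s'],2),'p',p.round(1),'rot',s['ee_rot'].round(1),'F',s['force'].round(1),'w',round(s['gripper_width'],1),'q',s['qpos'].round(0))
if len(sys.argv)>4:
    x,y,z,yaw=map(float,sys.argv[1:5])
    rt=R.from_euler('xyz',[180,0,yaw],degrees=True)
    print('shift',r.inv().apply(np.array([x,y,z])-p).round(1),'turn',(r.inv()*rt).as_rotvec().round(3))
E
python3 mv.py 505.5 -215 200 86
```

```text
t 0.1 p [149.2 554.8 213.2] rot [-1.80e+02  1.00e-01  7.49e+01] F [-0.1 -0.   0.6] w 91.2 q [74. 18. 90. -0. 72. -1.]
shift [-650.8  544.    14.2] turn [-0.     0.002 -0.193]
```

Emit:
{"name": "drive_tool", "arguments": {
  "series": [
    [0, [-650, 544, 14], [0, 0, -0.193]],
    [0, [-650, 544, 14], [0, 0, -0.193]],
    [0, [-650, 544, 14], [0, 0, -0.193]],
    [0, [-650, 544, 14], [0, 0, -0.193]],
    [0, [-650, 544, 14], [0, 0, -0.193]]
  ]
}}

```text
time_s: 0.6
ee_pos: [254.7, 326.5, 209.5]
ee_rot: [180.0, 0.0, 86.1]
force: [0.6, -1.3, 0.3]
gripper_width: 91.3
```

```bash
python3 mv.py 505.5 -215 200 86
```

```text
t 0.6 p [254.7 326.5 209.5] rot [180.    0.   86.1] F [ 0.6 -1.3  0.3] w 91.3 q [ 50.   4. 109.  -0.  67. -36.]
shift [-523.   287.5    9.7] turn [0.    0.    0.001]
```

Emit:
{"name": "drive_tool", "arguments": {
  "series": [
    [0, [-520, 286, 9], [0, 0, 0]],
    [0, [-520, 286, 9], [0, 0, 0]],
    [0, [-520, 286, 9], [0, 0, 0]],
    [0, [-520, 286, 9], [0, 0, 0]],
    [0, [-520, 286, 9], [0, 0, 0]]
  ]
}}

```text
time_s: 1.1
ee_pos: [359.6, 99.6, 206.0]
ee_rot: [180.0, -0.0, 86.0]
force: [0.4, -0.1, -0.0]
gripper_width: 91.0
```

```bash
python3 mv.py 505.5 -215 200 86
```

```text
t 1.1 p [359.6  99.6 206. ] rot [180.  -0.  86.] F [ 0.4 -0.1 -0. ] w 91.0 q [ 14.   0. 114.   0.  66. -72.]
shift [-303.7  167.4    6. ] turn [ 0. -0.  0.]
```

Emit:
{"name": "drive_tool", "arguments": {
  "series": [
    [0, [-303, 167, 6], [0, 0, 0]],
    [0, [-303, 167, 6], [0, 0, 0]],
    [0, [-303, 167, 6], [0, 0, 0]],
    [0, [-303, 167, 6], [0, 0, 0]],
    [0, [-303, 167, 6], [0, 0, 0]]
  ]
}}

```text
time_s: 1.6
ee_pos: [464.7, -127.3, 201.4]
ee_rot: [-180.0, -0.0, 86.0]
force: [0.5, 2.1, -0.7]
gripper_width: 91.4
```

```bash
python3 mv.py 505.5 -215 120 86
```

```text
t 1.6 p [ 464.7 -127.3  201.4] rot [-180.   -0.   86.] F [ 0.5  2.1 -0.7] w 91.4 q [ -17.   10.  102.    0.   67. -103.]
shift [-84.7  46.9  81.3] turn [-0.    -0.001 -0.001]
```

Emit:
{"name": "drive_tool", "arguments": {
  "series": [
    [0, [-85, 47, 81], [0, 0, 0]],
    [0, [-85, 47, 81], [0, 0, 0]],
    [0, [-85, 47, 81], [0, 0, 0]],
    [0, [-85, 47, 81], [0, 0, 0]],
    [0, [-85, 47, 81], [0, 0, 0]]
  ]
}}

```text
time_s: 2.1
ee_pos: [504.9, -213.0, 120.2]
ee_rot: [-179.9, -0.1, 86.0]
force: [-0.5, 0.7, 0.4]
gripper_width: 90.7
```

```bash
python3 mv.py 505.5 -215 5 86; python3 -c "
from h import *
for n in ('top','scene'):
  f=grab(n,n+'1'); a=cv2.imread('pics/%s1.png'%n); c=a[130:310,290:470] if n=='top' else a[70:250,180:360]
  cv2.imwrite('pics/%s1c.png'%n,cv2.resize(c,None,fx=3.3,fy=3.3,interpolation=cv2.INTER_CUBIC))"
```

```text
t 2.1 p [ 504.9 -213.   120.2] rot [-1.799e+02 -1.000e-01  8.600e+01] F [-0.5  0.7  0.4] w 90.7 q [ -24.   20.  101.    0.   59. -110.]
shift [ -2.1   0.9 115.2] turn [-0.002 -0.001 -0.001]
```

View pics/scene1c.png

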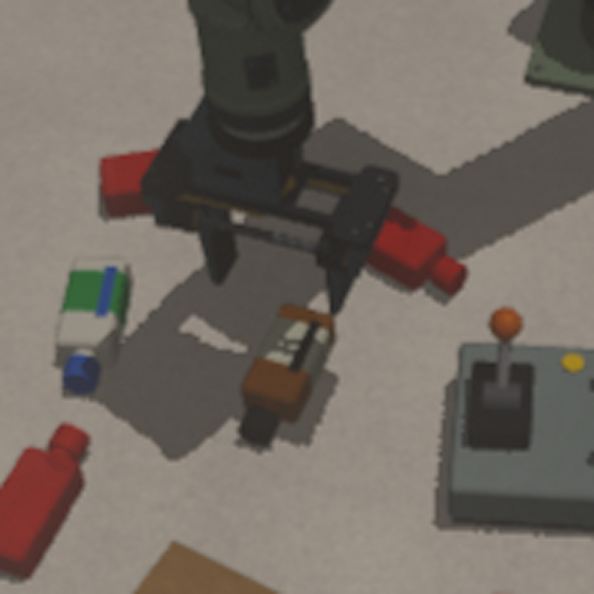

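View pics/top1c.png

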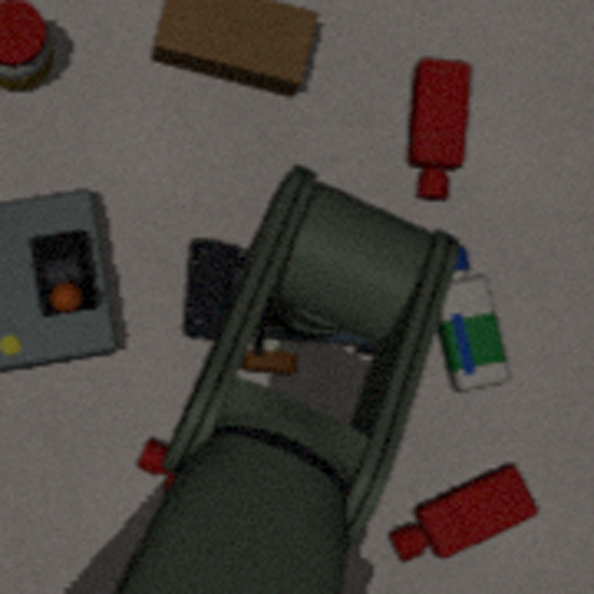

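The scene crop shows the open fingers above the amber bottle, with tips at about crop (220,280) and (335,310), and the white bottle clear at the left. Next I descend in two stages.

Emit:
{"name": "drive_tool", "arguments": {
  "series": [
    [0, [-1, 1, 50], [0, 0, 0]],
    [0, [-1, 1, 90], [0, 0, 0]],
    [0, [-1, 1, 105], [0, 0, 0]],
    [0, [-1, 1, 114], [0, 0, 0]],
    [0, [-1, 1, 114], [0, 0, 0]]
  ]
}}

```text
time_s: 2.7
ee_pos: [506.4, -213.6, 6.9]
ee_rot: [-180.0, -0.0, 86.1]
force: [0.1, -0.5, 0.6]
gripper_width: 91.1
```

Emit:
{"name": "drive_tool", "arguments": {
  "series": [
    [0.2, [0, 0, 0], [0, 0, 0]],
    [0.4, [0, 0, 0], [0, 0, 0]],
    [0.6, [0, 0, 0], [0, 0, 0]],
    [0.8, [0, 0, 0], [0, 0, 0]],
    [1, [0, 0, 0], [0, 0, 0]]
  ],
  "squeeze": 25
}}

```text
time_s: 3.2
ee_pos: [506.5, -214.4, 7.0]
ee_rot: [180.0, 0.0, 86.0]
force: [0.4, 1.1, 0.4]
gripper_width: 53.6
```

Emit:
{"name": "drive_tool", "arguments": {
  "series": [
    [1, [0, 0, 0], [0, 0, 0]],
    [1, [0, 0, 0], [0, 0, 0]],
    [1, [0, 0, 0], [0, 0, 0]],
    [1, [0, 0, 0], [0, 0, 0]],
    [1, [0, 0, 0], [0, 0, 0]]
  ],
  "squeeze": 25
}}

```text
time_s: 3.7
ee_pos: [506.5, -214.6, 6.9]
ee_rot: [180.0, 0.0, 86.0]
force: [-0.8, -1.8, 4.7]
gripper_width: 49.6
```

```bash
python3 mv.py
```

```text
t 3.7 p [ 506.5 -214.6    6.9] rot [180.   0.  86.] F [-0.8 -1.8  4.7] w 49.6 q [ -24.   28.  108.   -0.   44. -110.]
```

Gripped: the opening is 49.6 mm, against a 50 mm body. Next I lift gently.

Emit:
{"name": "drive_tool", "arguments": {
  "series": [
    [1, [0, 0, -10], [0, 0, 0]],
    [1, [0, 0, -30], [0, 0, 0]],
    [1, [0, 0, -65], [0, 0, 0]],
    [1, [0, 0, -105], [0, 0, 0]],
    [1, [0, 0, -143], [0, 0, 0]]
  ],
  "squeeze": 30
}}

```text
time_s: 4.2
ee_pos: [505.8, -213.8, 150.8]
ee_rot: [-179.9, -0.1, 86.0]
force: [-0.6, 0.3, -3.7]
gripper_width: 49.7
```

```bash
python3 mv.py 514 89 150 100; python3 -c "
from h import *
f=grab('scene','s2'); c=cv2.imread('pics/s2.png')[70:250,180:360]
cv2.imwrite('pics/s2c.png',cv2.resize(c,None,fx=3.3,fy=3.3,interpolation=cv2.INTER_CUBIC))"
```

```text
t 4.2 p [ 505.8 -213.8  150.8] rot [-1.799e+02 -1.000e-01  8.600e+01] F [-0.6  0.3 -3.7] w 49.7 q [ -24.   19.   99.    0.   63. -110.]
shift [302.6 -12.9   1.2] turn [-0.001 -0.001 -0.244]
```

View pics/s2c.png

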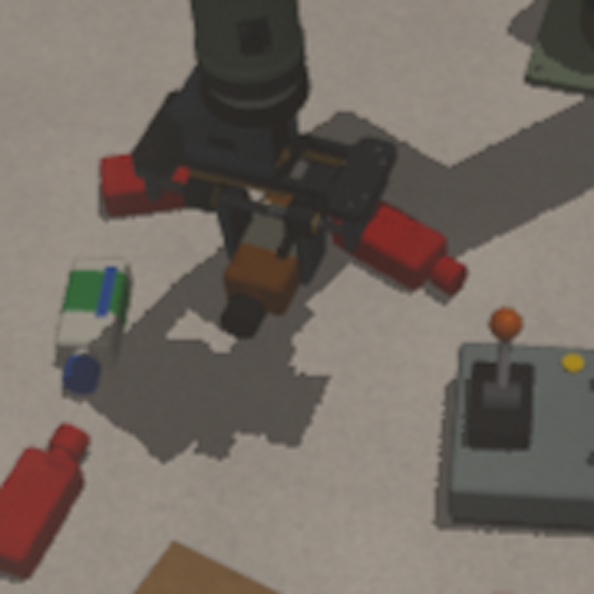

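The bottle is held level, with its cap at about crop (242,313). I'll raise it to 195 so it clears the lever ball (top at about 147), then travel.

Emit:
{"name": "drive_tool", "arguments": {
  "series": [
    [1, [0, 0, -40], [0, 0, 0]],
    [1, [40, -2, -45], [0, 0, -0.05]],
    [1, [85, -4, -45], [0, 0, -0.11]],
    [1, [130, -6, -45], [0, 0, -0.18]],
    [1, [175, -8, -45], [0, 0, -0.244]]
  ]
}}

```text
time_s: 4.75
ee_pos: [509.8, -37.4, 194.4]
ee_rot: [-180.0, -0.1, 100.1]
force: [1.4, 0.2, -3.6]
gripper_width: 49.7
```

```bash
python3 mv.py 516.5 88 195 100
```

```text
t 4.75 p [509.8 -37.4 194.4] rot [-1.800e+02 -1.000e-01  1.001e+02] F [ 1.4  0.2 -3.6] w 49.7 q [  -6.   13.  100.    0.   67. -106.]
shift [122.3  28.6  -0.5] turn [-0.001 -0.001  0.002]
```

Emit:
{"name": "drive_tool", "arguments": {
  "series": [
    [1, [40, 9, 0], [0, 0, 0]],
    [1, [80, 18, 0], [0, 0, 0]],
    [1, [110, 26, 0], [0, 0, 0]],
    [1, [122, 28, 0], [0, 0, 0]],
    [1, [122, 28, 0], [0, 0, 0]]
  ]
}}

```text
time_s: 5.25
ee_pos: [516.4, 87.0, 194.2]
ee_rot: [-179.9, -0.0, 100.1]
force: [0.7, -0.9, -2.2]
gripper_width: 49.6
```

```bash
python3 mv.py 516.5 88 120 100
```

```text
t 5.25 p [516.4  87.  194.2] rot [-179.9   -0.   100.1] F [ 0.7 -0.9 -2.2] w 49.6 q [  8.  15.  98.   0.  68. -92.]
shift [ 0.9  0.3 74.2] turn [-0.001 -0.     0.002]
```

Next I descend to just above the posts (tops at 87): bottle underside at about 95, so TCP at about 102.

Emit:
{"name": "drive_tool", "arguments": {
  "series": [
    [1, [1, 0, 35], [0, 0, 0]],
    [1, [1, 0, 70], [0, 0, 0]],
    [1, [1, 0, 86], [0, 0, 0]],
    [1, [1, 0, 92], [0, 0, 0]],
    [1, [1, 0, 92], [0, 0, 0]]
  ]
}}

```text
time_s: 5.75
ee_pos: [516.5, 85.6, 102.2]
ee_rot: [-179.9, 0.0, 99.9]
force: [-0.2, 0.2, -2.3]
gripper_width: 49.9
```

```bash
python3 mv.py 516.5 88 73 100; python3 -c "
from h import *
for n,(x,y) in (('top',(195,150)),('scene',(300,100))):
  f=grab(n,n+'3'); c=cv2.imread('pics/%s3.png'%n)[y:y+150,x:x+180]
  cv2.imwrite('pics/%s3c.png'%n,cv2.resize(c,None,fx=4,fy=4,interpolation=cv2.INTER_CUBIC))"
```

```text
t 5.75 p [516.5  85.6 102.2] rot [-179.9    0.    99.9] F [-0.2  0.2 -2.3] w 49.9 q [  8.  19. 106.  -0.  55. -92.]
shift [ 2.3  0.4 29.2] turn [-0.002  0.    -0.002]
```

View pics/scene3c.png

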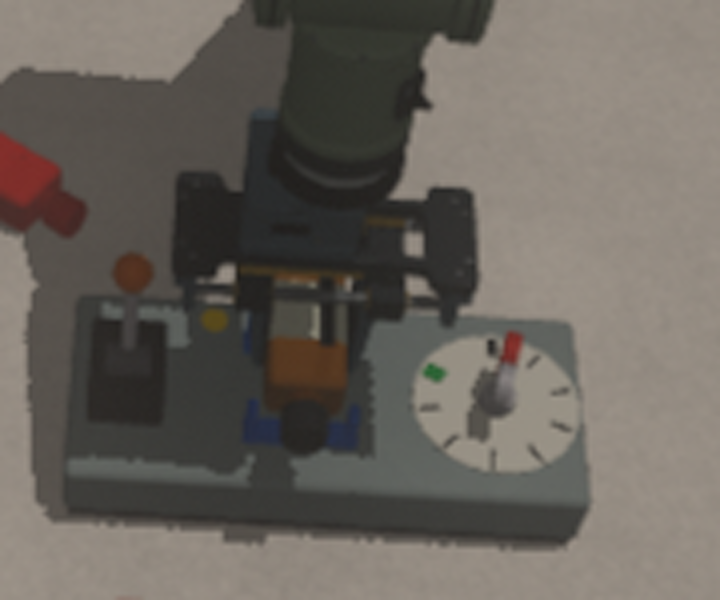

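View pics/top3c.png

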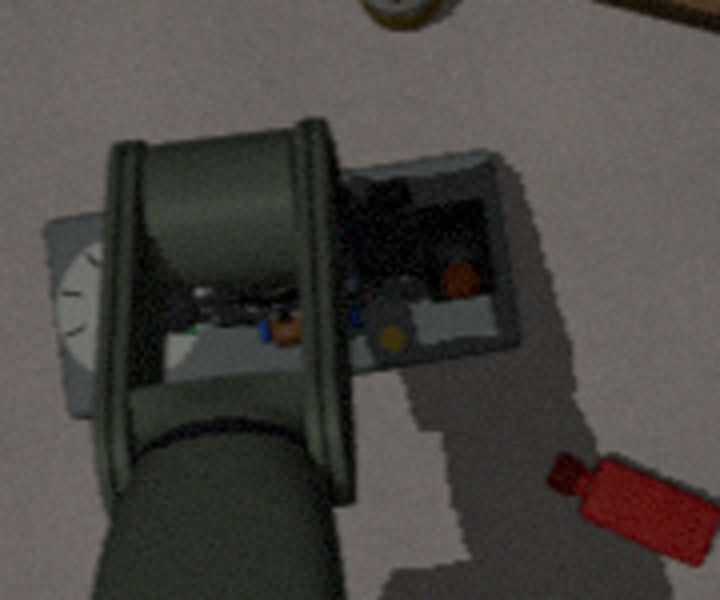

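The bottle sits over the saddles: posts at crop columns 253 and 350, cap at 304, so it is centred. Next I lower it slowly.

Emit:
{"name": "drive_tool", "arguments": {
  "series": [
    [1, [2, 0, 6], [0, 0, 0]],
    [1, [2, 0, 12], [0, 0, 0]],
    [1, [2, 0, 18], [0, 0, 0]],
    [1, [2, 0, 23], [0, 0, 0]],
    [1, [2, 0, 26], [0, 0, 0]]
  ]
}}

```text
time_s: 6.35
ee_pos: [516.2, 88.8, 76.0]
ee_rot: [-179.9, -0.0, 100.0]
force: [0.6, 0.1, -3.4]
gripper_width: 49.9
```

Emit:
{"name": "drive_tool", "arguments": {
  "series": [
    [1, [0, 0, 1], [0, 0, 0]],
    [1, [0, 0, 2], [0, 0, 0]],
    [1, [0, 0, 3], [0, 0, 0]],
    [1, [0, 0, 3], [0, 0, 0]],
    [1, [0, 0, 3], [0, 0, 0]]
  ]
}}

```text
time_s: 6.85
ee_pos: [516.6, 88.8, 73.8]
ee_rot: [180.0, -0.0, 100.0]
force: [0.3, 0.3, -2.7]
gripper_width: 49.7
```

Emit:
{"name": "drive_tool", "arguments": {
  "series": [
    [1, [0, 0, 1], [0, 0, 0]],
    [1, [0, 0, 2], [0, 0, 0]],
    [1, [0, 0, 2], [0, 0, 0]],
    [1, [0, 0, 2], [0, 0, 0]],
    [1, [0, 0, 2], [0, 0, 0]]
  ]
}}

```text
time_s: 7.35
ee_pos: [516.6, 88.8, 71.9]
ee_rot: [180.0, -0.0, 100.0]
force: [-1.4, 0.5, -0.1]
gripper_width: 50.0
```

The weight has come off (-2.7 to -0.1 N at TCP 71.9, as expected). Next I open the fingers.

Emit:
{"name": "drive_tool", "arguments": {
  "series": [
    [0.9, [0, 0, 0.5], [0, 0, 0]],
    [0.4, [0, 0, 0.5], [0, 0, 0]],
    [0.3, [0, 0, 0.5], [0, 0, 0]],
    [0.2, [0, 0, 0.5], [0, 0, 0]],
    [0.2, [0, 0, 0.5], [0, 0, 0]]
  ]
}}

```text
time_s: 7.85
ee_pos: [516.5, 88.8, 71.1]
ee_rot: [-180.0, -0.0, 100.0]
force: [-0.3, 0.2, -0.4]
gripper_width: 72.5
```

Emit:
{"name": "drive_tool", "arguments": {
  "series": [
    [0.2, [0, 0, 0], [0, 0, 0]],
    [0.2, [0, 0, -15], [0, 0, 0]],
    [0.2, [0, 0, -40], [0, 0, 0]],
    [0.2, [0, 0, -80], [0, 0, 0]],
    [0.2, [0, 0, -120], [0, 0, 0]]
  ]
}}

```text
time_s: 8.35
ee_pos: [516.0, 88.7, 192.0]
ee_rot: [-179.9, -0.0, 100.0]
force: [1.0, 0.7, -0.3]
gripper_width: 73.1
```

```bash
python3 mv.py 492.5 215.5 150 86
```

```text
t 8.35 p [516.   88.7 192. ] rot [-179.9   -0.   100. ] F [ 1.   0.7 -0.3] w 73.1 q [  8.  15.  98.   0.  67. -91.]
shift [129.   -1.1  42. ] turn [-0.002  0.     0.244]
```

Emit:
{"name": "drive_tool", "arguments": {
  "series": [
    [0.2, [45, 0, 0], [0, 0, 0.08]],
    [0.2, [90, 0, 5], [0, 0, 0.16]],
    [0.2, [118, -1, 20], [0, 0, 0.244]],
    [0.2, [129, -1, 42], [0, 0, 0.244]],
    [0.2, [129, -1, 42], [0, 0, 0.244]]
  ]
}}

```text
time_s: 8.85
ee_pos: [490.9, 216.3, 146.6]
ee_rot: [-179.7, 0.1, 86.2]
force: [-0.1, 0.4, -0.6]
gripper_width: 73.1
```

```bash
python3 mv.py 492.5 215.5 150 86; python3 -c "
from h import *
for n,(x,y) in (('top',(195,150)),('scene',(300,100))):
  f=grab(n,n+'4'); c=cv2.imread('pics/%s4.png'%n)[y:y+150,x:x+180]
  cv2.imwrite('pics/%s4c.png'%n,cv2.resize(c,None,fx=4,fy=4,interpolation=cv2.INTER_CUBIC))"
```

```text
t 8.85 p [490.9 216.3 146.6] rot [-1.797e+02  1.000e-01  8.620e+01] F [-0.1  0.4 -0.6] w 73.1 q [ 23.  18. 100.   0.  62. -64.]
shift [-0.7  1.7 -3.4] turn [-0.005  0.002  0.003]
```

View pics/scene4c.png

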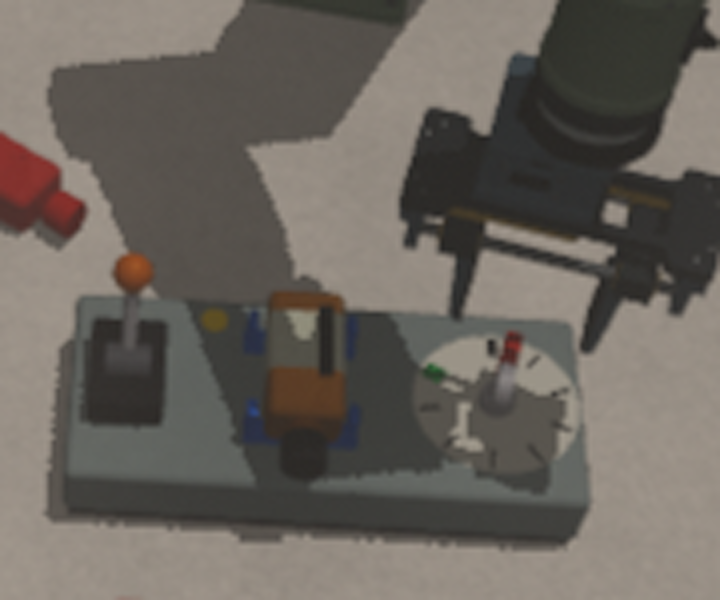

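View pics/top4c.png

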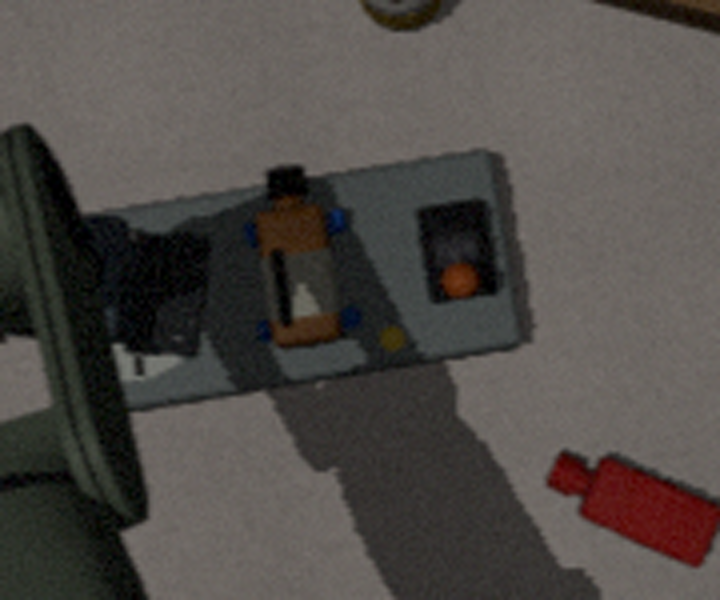

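The bottle lies between all four posts in the top view (body rows 198–345, posts at about 225 and 322). I'll check this numerically, along with the key angle.

```bash
python3 - <<'E'
from meas import *
f=load('top4');im=f['image'].astype(int)
M=np.zeros(im.shape[:2],bool); M[190:245,250:285]=1
br=(im[...,0]>im[...,2]*1.7+8)&M&(im[...,0]>25)
ys,xs=np.nonzero(br); r=cv2.minAreaRect(np.c_[xs,ys].astype(np.float32)); bp=cv2.boxPoints(r)
P=np.array([onz(f,*p,95) for p in bp]);print(P.round(0).tolist(),P.mean(0))
f=load('scene4');h=hsv(f).astype(int);H,S,V=h[...,0],h[...,1],h[...,2]
M=np.zeros(H.shape,bool); M[180:195,415:440]=1
for s,c,l in blobs(((H<6)|(H>170))&(S>110)&M,5): print('red',s,c,onz(f,*c,91))
E
```

```text
[[567.0, 124.0, 95.0], [575.0, 76.0, 95.0], [471.0, 56.0, 95.0], [462.0, 104.0, 95.0]] [518.56059961  90.12382839  95.        ]
red [426 183   4   7  23] [427.43478261 186.13043478] [473.60542725 216.71360736  91.        ]
```

Emit:
{"name": "drive_tool", "arguments": {
  "series": [
    [0.2, [-0.5, 1.5, 20], [0, 0, 0]],
    [0.2, [-0.5, 1.5, 45], [0, 0, 0]],
    [0.2, [-0.5, 1.5, 65], [0, 0, 0]],
    [0.2, [-0.5, 1.5, 73], [0, 0, 0]],
    [0.2, [-0.5, 1.5, 73], [0, 0, 0]]
  ]
}}

```text
time_s: 9.45
ee_pos: [494.9, 214.2, 76.2]
ee_rot: [-180.0, 0.0, 85.9]
force: [0.7, -0.2, -0.6]
gripper_width: 73.2
```

```bash
python3 mv.py 492.5 216 74 86; python3 -c "
from h import *
for n,(x,y) in (('scene',(360,130)),):
  f=grab(n,n+'5'); c=cv2.imread('pics/%s5.png'%n)[y:y+110,x:x+140]
  cv2.imwrite('pics/%s5c.png'%n,cv2.resize(c,None,fx=5,fy=5,interpolation=cv2.INTER_CUBIC))"
```

```text
t 9.45 p [494.9 214.2  76.2] rot [-180.     0.    85.9] F [ 0.7 -0.2 -0.6] w 73.2 q [ 22.  22. 105.  -0.  52. -64.]
shift [ 1.6 -2.5  2.2] turn [-0.001  0.    -0.001]
```

View pics/scene5c.png

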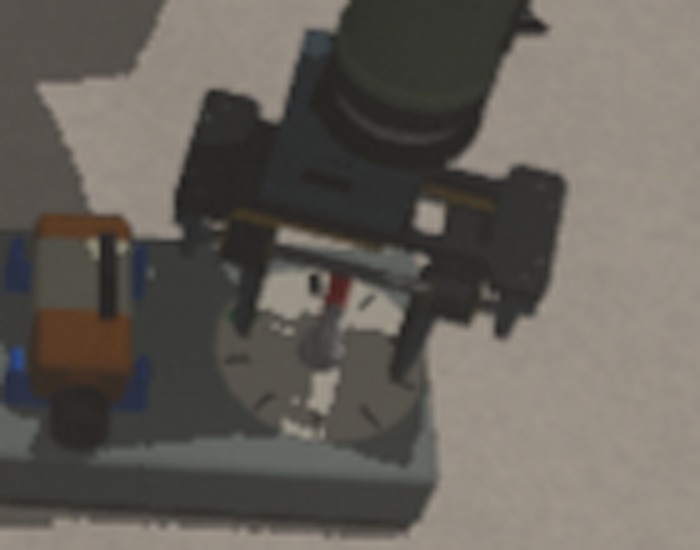

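The key stands between the fingers, with its red lobe at crop (340,290) and the fingers at columns 245 and 410. Next I centre and close.

Emit:
{"name": "drive_tool", "arguments": {
  "series": [
    [0.4, [1.5, -2, 2], [0, 0, 0]],
    [0.6, [1.5, -2, 2], [0, 0, 0]],
    [0.8, [1.5, -2, 2], [0, 0, 0]],
    [1, [1.5, -2, 2], [0, 0, 0]],
    [1, [1.5, -2, 2], [0, 0, 0]]
  ],
  "squeeze": 15
}}

```text
time_s: 10.0
ee_pos: [492.8, 216.8, 74.4]
ee_rot: [180.0, -0.0, 86.0]
force: [0.3, -0.5, 0.7]
gripper_width: 35.9
```

Emit:
{"name": "drive_tool", "arguments": {
  "series": [
    [1, [0, 0, 0], [0, 0, 0]],
    [1, [0, 0, 0], [0, 0, 0]],
    [1, [0, 0, 0], [0, 0, 0]],
    [1, [0, 0, 0], [0, 0, 0]],
    [1, [0, 0, 0], [0, 0, 0]]
  ],
  "squeeze": 40
}}

```text
time_s: 10.5
ee_pos: [492.6, 216.1, 74.1]
ee_rot: [-180.0, 0.1, 86.0]
force: [-0.3, -3.3, 0.1]
gripper_width: 9.7
```

```bash
python3 mv.py 492.5 216 74 86;python3 -c "
from h import *
print(env.state()['torque'])"
```

```text
t 10.5 p [492.6 216.1  74.1] rot [-1.8e+02  1.0e-01  8.6e+01] F [-0.3 -3.3  0.1] w 9.7 q [ 22.  22. 106.  -0.  52. -64.]
shift [-0.1 -0.1  0.1] turn [-0.     0.001  0.001]
[-0.55774987 -0.08115117  0.14386874]
```

Gripped at 9.7 mm, against 10 mm nominal. Next I wind clockwise, which is positive about the tool's z.

Emit:
{"name": "drive_tool", "arguments": {
  "series": [
    [1, [0, 0, 0], [0, 0, 0.1]],
    [1, [0, 0, 0], [0, 0, 0.2]],
    [1, [0, 0, 0], [0, 0, 0.32]],
    [1, [0, 0, 0], [0, 0, 0.46]],
    [1, [0, 0, 0], [0, 0, 0.6]]
  ],
  "squeeze": 50
}}

```text
time_s: 11.0
ee_pos: [492.9, 216.8, 74.1]
ee_rot: [180.0, -0.0, 51.3]
force: [1.1, -1.2, -1.3]
gripper_width: 9.6
```

```bash
python3 mv.py 492.5 216 74 86;python3 -c "
from h import *
print(env.state()['torque'])"
```

```text
t 11.0 p [492.9 216.8  74.1] rot [180.   -0.   51.3] F [ 1.1 -1.2 -1.3] w 9.6 q [ 23.  22. 106.   0.  52. -29.]
shift [-0.9  0.2  0.1] turn [ 0.    -0.    -0.606]
[-0.16641931 -0.10576019  0.16675411]
```

Emit:
{"name": "drive_tool", "arguments": {
  "series": [
    [1, [0, 0, 0], [0, 0, 0.14]],
    [1, [0, 0, 0], [0, 0, 0.28]],
    [1, [0, 0, 0], [0, 0, 0.42]],
    [1, [0, 0, 0], [0, 0, 0.56]],
    [1, [0, 0, 0], [0, 0, 0.7]]
  ]
}}

```text
time_s: 11.5
ee_pos: [493.7, 217.3, 74.2]
ee_rot: [-180.0, -0.1, 11.2]
force: [2.1, 0.4, -1.4]
gripper_width: 9.5
```

Emit:
{"name": "drive_tool", "arguments": {
  "series": [
    [1, [0, 0, 0], [0, 0, 0.14]],
    [1, [0, 0, 0], [0, 0, 0.28]],
    [1, [0, 0, 0], [0, 0, 0.42]],
    [1, [0, 0, 0], [0, 0, 0.56]],
    [1, [0, 0, 0], [0, 0, 0.7]]
  ]
}}

```text
time_s: 12.0
ee_pos: [494.6, 217.1, 74.2]
ee_rot: [-179.8, -0.2, -28.9]
force: [4.9, -1.6, -4.7]
gripper_width: 10.0
```

Emit:
{"name": "drive_tool", "arguments": {
  "series": [
    [1, [0, 0, 0], [0, 0, 0.14]],
    [1, [0, 0, 0], [0, 0, 0.28]],
    [1, [0, 0, 0], [0, 0, 0.42]],
    [1, [0, 0, 0], [0, 0, 0.56]],
    [1, [0, 0, 0], [0, 0, 0.7]]
  ]
}}

```text
time_s: 12.5
ee_pos: [495.2, 216.4, 74.2]
ee_rot: [-179.7, -0.1, -69.0]
force: [6.4, -2.6, -2.8]
gripper_width: 10.0
```

```bash
python3 mv.py 492.5 216 74 -90;python3 -c "
from h import *
print(env.state()['torque'])
f=grab('scene','s6'); c=cv2.imread('pics/s6.png')[130:240,300:460]
cv2.imwrite('pics/s6c.png',cv2.resize(c,None,fx=5,fy=5,interpolation=cv2.INTER_CUBIC))"
```

```text
t 12.5 p [495.2 216.4  74.2] rot [-1.797e+02 -1.000e-01 -6.900e+01] F [ 6.4 -2.6 -2.8] w 10.0 q [ 22.  22. 106.  -0.  52.  92.]
shift [-0.6  2.7  0.2] turn [-0.005 -0.001  0.367]
[-0.73451484 -0.80610323  0.09579556]
```

View pics/s6c.png

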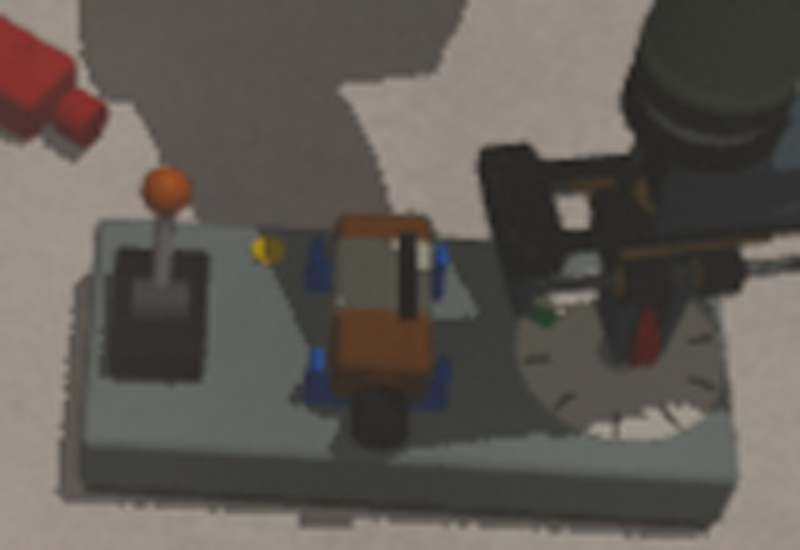

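The winding works: the red lobe now points away from the robot, at about crop (645,335), so the key is near 2.9 rad. I have 0.77 rad more before the wrist limit.

Emit:
{"name": "drive_tool", "arguments": {
  "series": [
    [1, [0, 0, 0], [0, 0, 0.14]],
    [1, [0, 0, 0], [0, 0, 0.28]],
    [1, [0, 0, 0], [0, 0, 0.42]],
    [1, [0, 0, 0], [0, 0, 0.56]],
    [1, [0, 0, 0], [0, 0, 0.7]]
  ]
}}

```text
time_s: 13.05
ee_pos: [495.2, 215.5, 74.2]
ee_rot: [-179.7, -0.0, -109.0]
force: [6.4, -6.7, -3.3]
gripper_width: 10.0
```

Emit:
{"name": "drive_tool", "arguments": {
  "series": [
    [0.8, [0, 0, 0], [0, 0, 0]],
    [0.7, [0, 0, 0], [0, 0, 0]],
    [0.6, [0, 0, 0], [0, 0, 0]],
    [0.4, [0, 0, 0], [0, 0, 0]],
    [0.4, [0, 0, 0], [0, 0, 0]]
  ]
}}

```text
time_s: 13.55
ee_pos: [492.6, 216.9, 74.3]
ee_rot: [180.0, 0.0, -108.8]
force: [-0.5, 0.4, 0.3]
gripper_width: 46.6
```

```bash
python3 mv.py 492.5 216 74 -110
```

```text
t 13.55 p [492.6 216.9  74.3] rot [ 180.     0.  -108.8] F [-0.5  0.4  0.3] w 46.6 q [ 23.  22. 106.   0.  52. 131.]
shift [ 0.9 -0.2  0.2] turn [0.    0.    0.021]
```

Released at about 3.64 rad. Next I raise and turn back half a turn.

Emit:
{"name": "drive_tool", "arguments": {
  "series": [
    [0.3, [0, 0, -30], [0, 0, 0]],
    [0.3, [0, 0, -60], [0, 0, 0]],
    [0.3, [0, 0, -65], [0, 0, -0.14]],
    [0.3, [0, 0, -65], [0, 0, -0.28]],
    [0.3, [0, 0, -65], [0, 0, -0.42]]
  ]
}}

```text
time_s: 14.05
ee_pos: [492.8, 216.9, 139.7]
ee_rot: [-179.9, 0.0, -84.4]
force: [-0.1, 0.7, -0.2]
gripper_width: 63.6
```

Emit:
{"name": "drive_tool", "arguments": {
  "series": [
    [0.3, [0, 0, 0], [0, 0, -0.14]],
    [0.3, [0, 0, 0], [0, 0, -0.28]],
    [0.3, [0, 0, 0], [0, 0, -0.42]],
    [0.3, [0, 0, 0], [0, 0, -0.56]],
    [0.3, [0, 0, 0], [0, 0, -0.7]]
  ]
}}

```text
time_s: 14.55
ee_pos: [492.6, 216.8, 139.2]
ee_rot: [-180.0, 0.0, -44.3]
force: [-1.3, 0.6, 0.1]
gripper_width: 63.9
```

Emit:
{"name": "drive_tool", "arguments": {
  "series": [
    [0.3, [0, 0, 0], [0, 0, -0.14]],
    [0.3, [0, 0, 0], [0, 0, -0.28]],
    [0.3, [0, 0, 0], [0, 0, -0.42]],
    [0.3, [0, 0, 0], [0, 0, -0.56]],
    [0.3, [0, 0, 0], [0, 0, -0.7]]
  ]
}}

```text
time_s: 15.05
ee_pos: [492.6, 216.8, 139.2]
ee_rot: [-180.0, 0.0, -4.2]
force: [0.9, -0.2, -0.6]
gripper_width: 63.9
```

Emit:
{"name": "drive_tool", "arguments": {
  "series": [
    [0.3, [0, 0, 0], [0, 0, -0.14]],
    [0.3, [0, 0, 0], [0, 0, -0.28]],
    [0.3, [0, 0, 0], [0, 0, -0.42]],
    [0.3, [0, 0, 0], [0, 0, -0.56]],
    [0.3, [0, 0, 0], [0, 0, -0.7]]
  ]
}}

```text
time_s: 15.55
ee_pos: [492.6, 216.8, 139.2]
ee_rot: [-180.0, -0.0, 35.9]
force: [-0.6, -0.0, -1.1]
gripper_width: 63.6
```

```bash
python3 mv.py 493.5 216 74 71
```

```text
t 15.55 p [492.6 216.8 139.2] rot [-180.    -0.    35.9] F [-0.6 -0.  -1.1] w 63.6 q [ 23.  18. 101.   0.  61. -13.]
shift [ 0.3  1.2 65.2] turn [-0.    -0.    -0.612]
```

Emit:
{"name": "drive_tool", "arguments": {
  "series": [
    [0.3, [0, 1, 0], [0, 0, -0.14]],
    [0.3, [0, 1, 0], [0, 0, -0.28]],
    [0.3, [0, 1, 0], [0, 0, -0.42]],
    [0.3, [0, 1, 5], [0, 0, -0.54]],
    [0.3, [0, 1, 10], [0, 0, -0.61]]
  ]
}}

```text
time_s: 16.05
ee_pos: [493.3, 216.0, 129.2]
ee_rot: [180.0, -0.0, 70.8]
force: [0.6, -0.2, 1.0]
gripper_width: 63.9
```

```bash
python3 mv.py 493.5 216 74 71; python3 -c "
from h import *
f=grab('scene','s7'); c=cv2.imread('pics/s7.png')[130:240,320:460]
cv2.imwrite('pics/s7c.png',cv2.resize(c,None,fx=5,fy=5,interpolation=cv2.INTER_CUBIC))"
```

```text
t 16.05 p [493.3 216.  129.2] rot [180.   -0.   70.8] F [ 0.6 -0.2  1. ] w 63.9 q [ 22.  19. 102.   0.  59. -48.]
shift [-0.   0.2 55.2] turn [ 0.    -0.001 -0.004]
```

View pics/s7c.png

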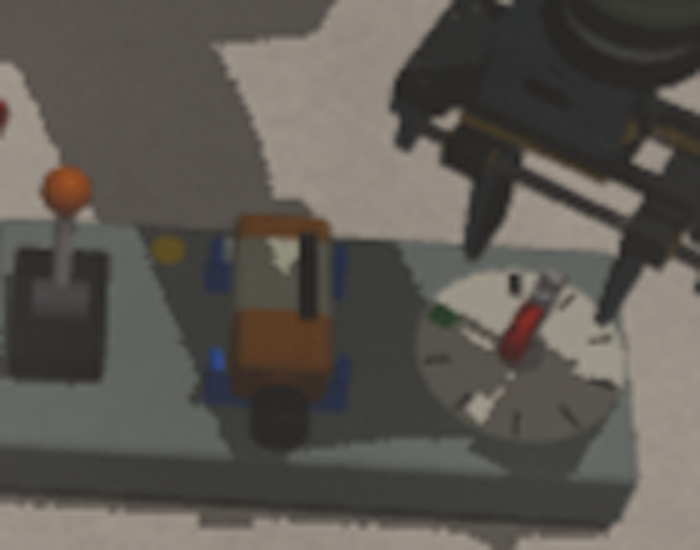

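The red lobe is at crop (520,335), pointing away from the robot and slightly towards the cradle. That matches about 3.6 rad, and the fingers straddle the bar. Next I descend and grip.

Emit:
{"name": "drive_tool", "arguments": {
  "series": [
    [0.3, [0, 0, 20], [0, 0, 0]],
    [0.3, [0, 0, 42], [0, 0, 0]],
    [0.3, [0, 0, 55], [0, 0, 0]],
    [0.5, [0, 0, 55], [0, 0, 0]],
    [0.7, [0, 0, 55], [0, 0, 0]]
  ],
  "squeeze": 15
}}

```text
time_s: 16.6
ee_pos: [493.5, 216.0, 74.5]
ee_rot: [180.0, -0.0, 70.5]
force: [1.0, -0.6, 0.1]
gripper_width: 50.8
```

Emit:
{"name": "drive_tool", "arguments": {
  "series": [
    [0.9, [0, 0, 0], [0, 0, 0]],
    [1, [0, 0, 0], [0, 0, 0]],
    [1, [0, 0, 0], [0, 0, 0]],
    [1, [0, 0, 0], [0, 0, 0]],
    [1, [0, 0, 0], [0, 0, 0]]
  ],
  "squeeze": 50
}}

```text
time_s: 17.1
ee_pos: [493.5, 216.0, 74.4]
ee_rot: [180.0, -0.0, 70.5]
force: [0.9, 3.5, 0.1]
gripper_width: 10.7
```

Emit:
{"name": "drive_tool", "arguments": {
  "series": [
    [1, [0, 0, 0], [0, 0, 0.05]],
    [1, [0, 0, 0], [0, 0, 0.18]],
    [1, [0, 0, 0], [0, 0, 0.32]],
    [1, [0, 0, 0], [0, 0, 0.46]],
    [1, [0, 0, 0], [0, 0, 0.6]]
  ]
}}

```text
time_s: 17.6
ee_pos: [493.7, 216.3, 74.5]
ee_rot: [-180.0, -0.1, 35.8]
force: [-0.1, 1.4, 0.6]
gripper_width: 9.9
```

Emit:
{"name": "drive_tool", "arguments": {
  "series": [
    [1, [0, 0, 0], [0, 0, 0.14]],
    [1, [0, 0, 0], [0, 0, 0.28]],
    [1, [0, 0, 0], [0, 0, 0.42]],
    [1, [0, 0, 0], [0, 0, 0.56]],
    [1, [0, 0, 0], [0, 0, 0.65]]
  ]
}}

```text
time_s: 18.1
ee_pos: [494.0, 216.4, 74.4]
ee_rot: [-179.9, -0.1, -1.3]
force: [0.5, 2.0, -0.6]
gripper_width: 10.0
```

```bash
python3 mv.py 493.5 216 74 71; python3 -c "
from h import *
print(env.state()['torque'])"
```

```text
t 18.1 p [494.  216.4  74.4] rot [-1.799e+02 -1.000e-01 -1.300e+00] F [ 0.5  2.  -0.6] w 10.0 q [ 22.  22. 106.   0.  52.  24.]
shift [-0.5  0.4  0.4] turn [ 0.    -0.002 -1.262]
[ 0.09322686 -0.1120773   0.17377149]
```

Emit:
{"name": "drive_tool", "arguments": {
  "series": [
    [1, [0, 0, 0], [0, 0, 0.08]],
    [1, [0, 0, 0], [0, 0, 0.16]],
    [1, [0, 0, 0], [0, 0, 0.22]],
    [1, [0, 0, 0], [0, 0, 0.26]],
    [1, [0, 0, 0], [0, 0, 0.29]]
  ]
}}

```text
time_s: 18.6
ee_pos: [494.2, 216.4, 74.4]
ee_rot: [-179.9, -0.1, -17.8]
force: [2.0, 2.8, 0.3]
gripper_width: 10.1
```

```bash
python3 mv.py ; python3 -c "
from h import *
print(env.state()['torque'])
f=grab('scene','s8'); c=cv2.imread('pics/s8.png')[130:240,320:460]
cv2.imwrite('pics/s8c.png',cv2.resize(c,None,fx=5,fy=5,interpolation=cv2.INTER_CUBIC))"
```

```text
t 18.6 p [494.2 216.4  74.4] rot [-1.799e+02 -1.000e-01 -1.780e+01] F [2.  2.8 0.3] w 10.1 q [ 22.  22. 106.   0.  52.  40.]
[ 0.21659082 -0.15228333  0.45768089]
```

View pics/s8c.png

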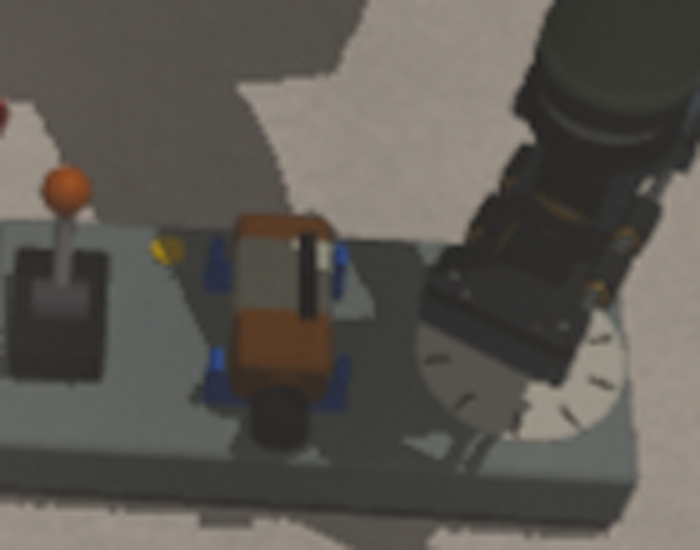

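The torque has jumped from 0.17 to 0.46 N m, so the stop is reached at the predicted yaw. I'll nudge a touch more, release, rise and check.

Emit:
{"name": "drive_tool", "arguments": {
  "series": [
    [1, [0, 0, 0], [0, 0, 0.03]],
    [1, [0, 0, 0], [0, 0, 0.03]],
    [0.8, [0, 0, 0], [0, 0, 0.03]],
    [0.6, [0, 0, 0], [0, 0, 0.03]],
    [0.4, [0, 0, 0], [0, 0, 0.03]]
  ]
}}

```text
time_s: 19.15
ee_pos: [492.6, 215.4, 74.0]
ee_rot: [179.9, 0.1, -19.5]
force: [0.3, -0.7, -0.1]
gripper_width: 31.3
```

Emit:
{"name": "drive_tool", "arguments": {
  "series": [
    [0.4, [0, 0, 0], [0, 0, 0]],
    [0.4, [0, 0, 0], [0, 0, 0]],
    [0.4, [0, 0, -30], [0, 0, 0]],
    [0.4, [0, 0, -70], [0, 0, 0]],
    [0.4, [0, 0, -120], [0, 0, 0]]
  ]
}}

```text
time_s: 19.65
ee_pos: [492.0, 215.2, 194.0]
ee_rot: [179.8, 0.2, -19.4]
force: [0.3, 0.8, -0.3]
gripper_width: 54.7
```

```bash
python3 mv.py 460 -20 195 10; python3 -c "
from h import *
f=grab('scene','s9'); c=cv2.imread('pics/s9.png')[130:240,320:460]
cv2.imwrite('pics/s9c.png',cv2.resize(c,None,fx=5,fy=5,interpolation=cv2.INTER_CUBIC))"
```

```text
t 19.65 p [492.  215.2 194. ] rot [179.8   0.2 -19.4] F [ 0.3  0.8 -0.3] w 54.7 q [22. 16. 96.  0. 68. 42.]
shift [ 48.1 232.5  -0.5] turn [ 0.002  0.004 -0.514]
```

View pics/s9c.png

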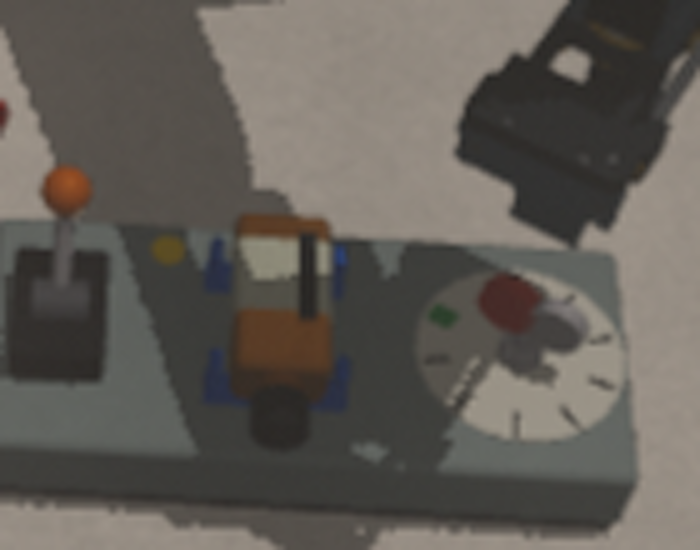

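```bash
python3 - <<'E'
from meas import *
f=load('s9');h=hsv(f).astype(int);H,S,V=h[...,0],h[...,1],h[...,2]
M=np.zeros(H.shape,bool); M[180:205,405:445]=1
for s,c,l in blobs(((H<8)|(H>170))&(S>90)&M,5):
    p=onz(f,*c,91); d=p[:2]-[493.3,216]; a=np.degrees(np.arctan2(d[1],d[0])); print('red',s,c,p,a,'key',np.radians((190-a)%360))
    for P in([493.3,216,107],):print(proj(f,P))
# axis along top: predicted key 5.2 lobe tip
for k in(4.9,5.2):
    a=np.radians(190)-k; print(k,proj(f,[493.3+27*np.cos(a),216+27*np.sin(a),91]),proj(f,[493.3-27*np.cos(a),216-27*np.sin(a),91]))
# steel+red bar ends
E
```

```text
red [416 185  12  11  88] [421.18181818 189.875     ] [489.762431   202.40280384  91.        ] -104.58328597173328 key 5.141448261550769
[427.48256324 188.37940702]
4.9 [415.86451385 189.78282762] [436.73635346 194.28297528]
5.2 [416.76648876 187.48196269] [435.89630922 196.63028182]
```

By camera the key reads 5.14 rad, and the torque showed the stop, so it is fully wound. Next is the lever. I'll shut the fingers, go behind the ball (robot side) at height, then lower and push along the mixer's +x.

```bash
python3 mv.py 459 -37.5 195 10
```

```text
t 19.7 p [497.  217.4 203.9] rot [-179.5   -0.6  -19.4] F [2.2 1.2 5.5] w 55.2 q [22. 15. 95.  0. 68. 42.]
shift [ 48.9 253.1   7. ] turn [-0.007 -0.013 -0.514]
```

Emit:
{"name": "drive_tool", "arguments": {
  "series": [
    [0.6, [10, 50, 0], [0, 0, -0.13]],
    [0.8, [20, 100, 0], [0, 0, -0.26]],
    [1, [30, 148, 0], [0, 0, -0.39]],
    [1, [40, 196, 0], [0, 0, -0.514]],
    [1, [49, 242, 0], [0, 0, -0.514]]
  ]
}}

```text
time_s: 20.2
ee_pos: [458.8, -28.2, 194.2]
ee_rot: [180.0, -0.0, 10.2]
force: [0.7, -0.8, -0.2]
gripper_width: 17.3
```

```bash
python3 mv.py 459 -37.5 118 10
```

```text
t 20.2 p [458.8 -28.2 194.2] rot [180.   -0.   10.2] F [ 0.7 -0.8 -0.2] w 17.3 q [ -5.   9. 106.   0.  66. -15.]
shift [-1.5  9.1 76.2] turn [ 0.    -0.001  0.003]
```

Emit:
{"name": "drive_tool", "arguments": {
  "series": [
    [1, [-1.5, 7, 0], [0, 0, 0]],
    [1, [-1.5, 7, 30], [0, 0, 0]],
    [1, [-1.5, 7, 60], [0, 0, 0]],
    [1, [-1.5, 7, 76], [0, 0, 0]],
    [1, [-1.5, 7, 76], [0, 0, 0]]
  ]
}}

```text
time_s: 20.7
ee_pos: [457.4, -33.1, 116.1]
ee_rot: [-179.9, 0.3, 10.0]
force: [-0.6, 0.3, 1.3]
gripper_width: 0.5
```

```bash
python3 mv.py 538 -23.7 118 10; python3 -c "
from h import *
f=grab('scene','s10'); c=cv2.imread('pics/s10.png')[120:240,280:440]
cv2.imwrite('pics/s10c.png',cv2.resize(c,None,fx=5,fy=5,interpolation=cv2.INTER_CUBIC))"
```

```text
t 20.7 p [457.4 -33.1 116.1] rot [-179.9    0.3   10. ] F [-0.6  0.3  1.3] w 0.5 q [ -6.  13. 112.   0.  55. -16.]
shift [81.   4.8 -2.4] turn [-0.002  0.005  0.001]
```

View pics/s10c.png

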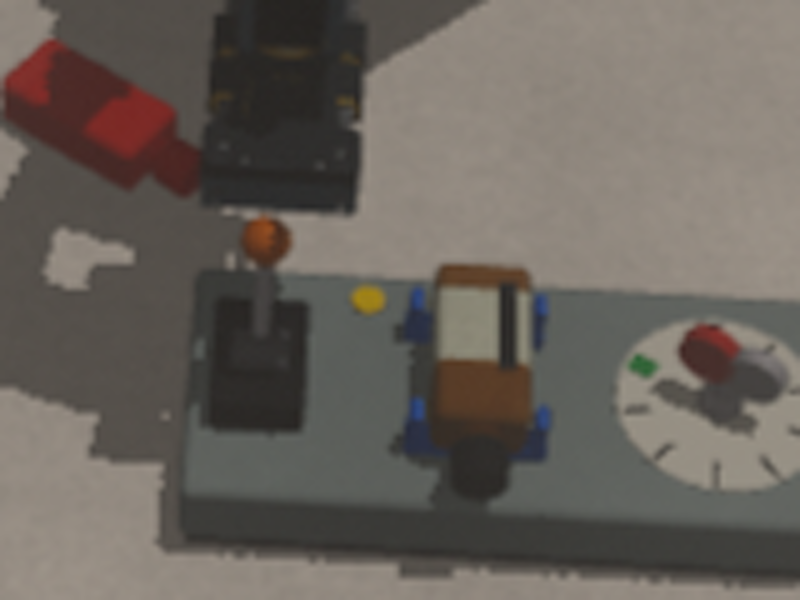

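The shut fingers are behind the ball at crop (267,240), roughly in line. Next I push along the tool's +x, which is the mixer's +x.

Emit:
{"name": "drive_tool", "arguments": {
  "series": [
    [1, [12, 5, 0], [0, 0, 0]],
    [1, [26, 5, 0], [0, 0, 0]],
    [1, [40, 5, 0], [0, 0, 0]],
    [1, [52, 5, 0], [0, 0, 0]],
    [1, [62, 5, 0], [0, 0, 0]]
  ]
}}

```text
time_s: 21.25
ee_pos: [522.7, -27.6, 118.4]
ee_rot: [180.0, -0.1, 10.0]
force: [-2.6, -0.3, 0.9]
gripper_width: 0.3
```

Emit:
{"name": "drive_tool", "arguments": {
  "series": [
    [1, [6, 0, 0], [0, 0, 0]],
    [1, [12, 0, 0], [0, 0, 0]],
    [1, [16, 0, 0], [0, 0, 0]],
    [1, [18, 0, 0], [0, 0, 0]],
    [1, [18, 0, 0], [0, 0, 0]]
  ]
}}

```text
time_s: 21.75
ee_pos: [538.9, -24.8, 118.1]
ee_rot: [-180.0, -0.0, 10.0]
force: [-0.6, -0.5, 0.0]
gripper_width: 0.5
```

```bash
python3 mv.py 538 -23.7 118 10; python3 -c "
from h import *
f=grab('scene','s11'); c=cv2.imread('pics/s11.png')[120:240,280:440]
cv2.imwrite('pics/s11c.png',cv2.resize(c,None,fx=5,fy=5,interpolation=cv2.INTER_CUBIC))"
```

```text
t 21.75 p [538.9 -24.8 118.1] rot [-180.   -0.   10.] F [-0.6 -0.5  0. ] w 0.5 q [ -4.  20. 102.   0.  58. -14.]
shift [-0.7 -1.2  0.1] turn [-0. -0.  0.]
```

View pics/s11c.png

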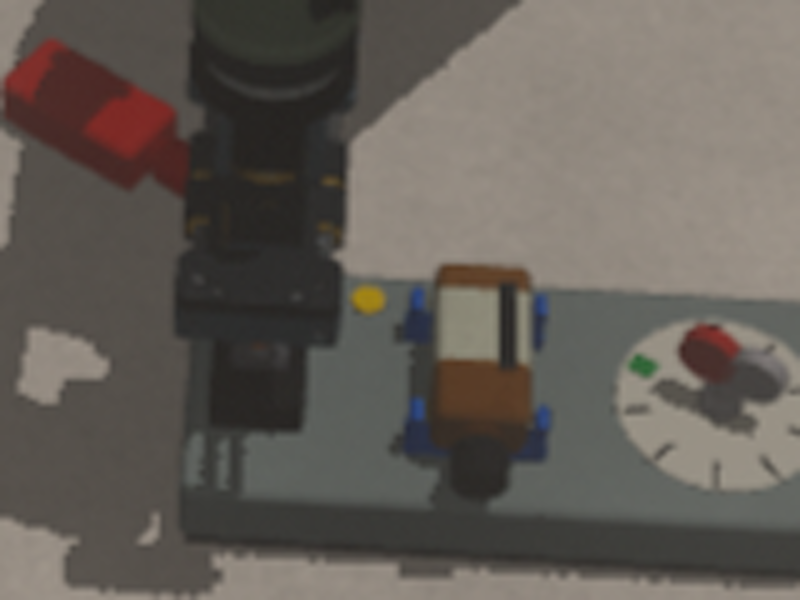

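Emit:
{"name": "drive_tool", "arguments": {
  "series": [
    [1, [1, 0, 0], [0, 0, 0]],
    [1, [2, 0, 0], [0, 0, 0]],
    [1, [3, 0, 0], [0, 0, 0]],
    [1, [4, 0, 0], [0, 0, 0]],
    [1, [5, 0, 0], [0, 0, 0]]
  ]
}}

```text
time_s: 22.3
ee_pos: [543.6, -23.9, 118.2]
ee_rot: [-180.0, 0.0, 10.0]
force: [-0.9, -0.5, -0.4]
gripper_width: 0.5
```

There is no stop force yet. I'll back off and look.

Emit:
{"name": "drive_tool", "arguments": {
  "series": [
    [1, [-15, 0, 0], [0, 0, 0]],
    [1, [-45, 0, 0], [0, 0, 0]],
    [1, [-90, 0, 0], [0, 0, 0]],
    [1, [-100, 0, 0], [0, 0, 0]],
    [1, [-100, 0, 0], [0, 0, 0]]
  ]
}}

```text
time_s: 22.8
ee_pos: [444.6, -41.5, 118.7]
ee_rot: [180.0, -0.1, 10.0]
force: [0.7, 0.5, -0.4]
gripper_width: 0.6
```

```bash
python3 mv.py; cat > lev.py <<'E'
import sys
from meas import *
from scipy.optimize import brentq,minimize_scalar
k=sys.argv[1]; c0=np.array([535.6,-24.2])
for n,(x,y) in (('scene',(280,120)),('top',(195,150))):
    f=grab(n,n+k); c=cv2.imread('pics/%s%s.png'%(n,k))[y:y+120,x:x+160]
    cv2.imwrite('pics/%s%sc.png'%(n,k),cv2.resize(c,None,fx=5,fy=5,interpolation=cv2.INTER_CUBIC))
    h=hsv(f).astype(int);H,S,V=h[...,0],h[...,1],h[...,2]
    M=np.zeros(H.shape,bool)
    if n=='scene': M[155:215,318:350]=1
    else: M[190:235,295:325]=1
    for s,c,l in blobs((H>=3)&(H<16)&(S>130)&(V>50)&M,6):
        def e(a):
            t=a-.5; p=[*(c0+65*np.sin(t)*np.array([.985,.174])),77+65*np.cos(t)]
            return np.linalg.norm(proj(f,p)-c)
        r=minimize_scalar(e,bounds=(-.2,1.3),method='bounded'); print(n,s,c.round(1),'lever',round(r.x,2),'resid px',round(r.fun,1))
E
python3 lev.py 12
```

```text
t 22.8 p [444.6 -41.5 118.7] rot [ 1.8e+02 -1.0e-01  1.0e+01] F [ 0.7  0.5 -0.4] w 0.6 q [ -7.  12. 114.   0.  54. -17.]
scene [327 181  10   9  72] [331.8 185. ] lever 0.97 resid px 0.0
top [302 196   9   8  55] [306.3 199.6] lever 0.99 resid px 0.4
```

View pics/scene12c.png

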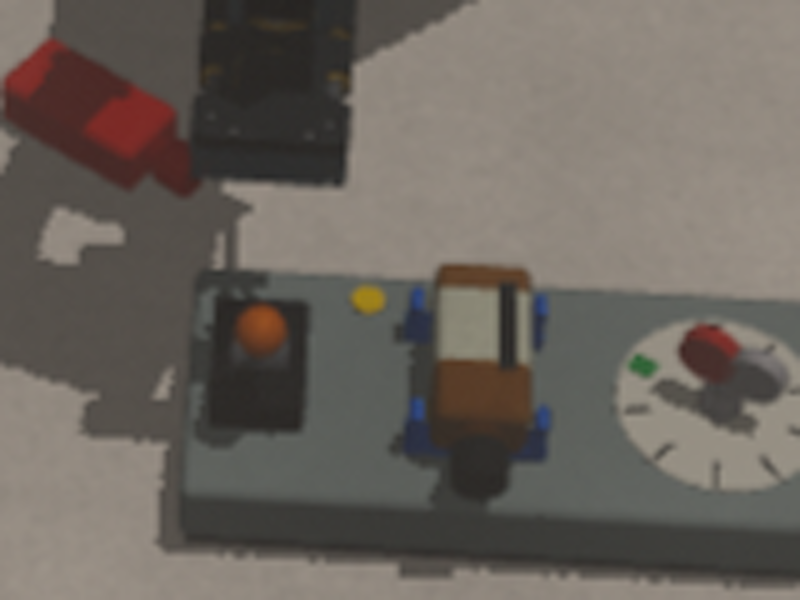

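The lever is over at 0.97–0.99 in both views. One last key check, now that the top view is clear.

```bash
python3 - <<'E'
from meas import *
for n,roi in(('top12',(215,214,240,240)),('scene12',(405,180,445,205))):
    f=load(n);h=hsv(f).astype(int);H,S,V=h[...,0],h[...,1],h[...,2]
    M=np.zeros(H.shape,bool); x0,y0,x1,y1=roi; M[y0:y1,x0:x1]=1
    for s,c,l in blobs(((H<8)|(H>170))&(S>90)&M,5):
        p=onz(f,*c,95); d=p[:2]-[493.3,216]; a=np.degrees(np.arctan2(d[1],d[0])); print(n,s,c,p,'key',np.radians((190-a)%360))
E
```

```text
top12 [224 224  11   6  40] [229.  226.5] [488.81931007 203.50780153  95.        ] key 5.231307601403455
scene12 [416 185  12  11  86] [421.26744186 189.54651163] [491.74006983 202.12827124  95.        ] key 4.998905356073529
```

View pics/top12c.png

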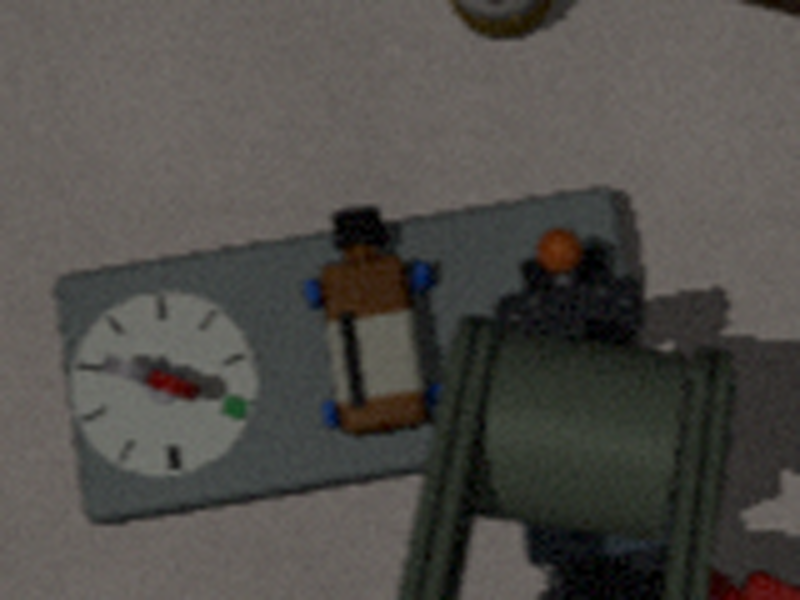

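The bar points to the green mark, parallel to within about 3°. The bottle lies between the posts and the robot touches nothing. I'm handing in.

```bash
python3 -c "
from workcell import env
print(env.job_done()); print(env.state()['time_s'])"
```

```text
the job is handed in; nothing more can be done
None
the job is handed in; nothing more can be done
```

I laid the amber bottle in the blue cradle and let go of it. I then wound the key clockwise in two partial turns until it hit its stop, and pushed the lever right over. The job went in at about 23 s, and the hand-in gave no verdict.

What the last checks showed:
- **Bottle:** it lies between all four posts. Its measured centre was about 3 mm from the cradle's, and its weight came off the gripper at the height expected for the cradle floor before I released it.
- **Key:** the torque jumped from 0.17 to 0.46 N m at the predicted stop angle, which is the firmest evidence. The cameras were less clear-cut. They read 5.14 and 5.00 rad in the scene view (the second just under the 5.0 limit) and 5.23 rad in the top view, depending on the height assumed for the key. In the top view the key's bar lines up with the green mark to within about 3°.
- **Lever:** it read 0.97 rad in the scene view and 0.99 rad in the top view. I never felt its end stop.
- **Bystanders:** I planned the moves clear of the white bottle, jar and carton, and felt no unexpected contact. I did not measure their positions again at the end.

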